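Put the bottle in the bench locker and hang its lift-off gate

ROBOT

A 6-joint arm with a two-finger parallel gripper is mounted at the origin on the work surface; the furniture and walls round the work are solid. World frame = base frame: x ahead of the robot, y to its left, z up, the work surface at z = 0. Lengths are in m, angles in degrees, forces in N, time in s.
With the tool pointing down it reaches from about 0.4 to 0.825 m from the base axis. Payload 7 kg.
Tool frame: the origin (TCP) lies between the finger pads; the fingertips stand 19 mm ahead of it and the grasp point (between the pads) is the TCP; z points along the fingers, y is the line along which they close (so a half turn about z gives the same grasp; the last joint's range is limited). The gripper opens to 88 mm and grips with 3 to 60 N. Pads are 19 mm wide; open, the fingers measure 130 mm over their backs; the gripper's body (78 mm by 193 mm) begins 47 mm behind the grasp point.
Start: joints at [-55.686, 20.546, 0.682, 0, -70.136, -16.507], TCP at [0.206, -0.643, 0.246] pointing down, gripper open.
Joint ranges: [-176.03, 176.03], [-82.01, 121.73], [-58.28, 71.71], [-173.87, 95.51], [-174.79, -0.11], [-173.66, 173.66]. Speed limits (degrees/s): [136.94, 136.94, 172.46, 180, 180, 180].

INTERFACE

Orientations are given as [roll, pitch, yaw] about the fixed x, y, z axes, in that order (R = Rz(yaw) Ry(pitch) Rx(roll)).
In Python, from plant import r gives the robot as it stands. The module is installed in compiled form; this text tells all that it offers.
- The arm moves only by the shell command python3 -m pendant 'ROWS' [OPENING] [FORCE]. ROWS is JSON, a list of rows, each a list of 6 numbers: the shift along the tool's x, y, z in mm, then the turn, a rotation vector about the tool's x, y, z in rad. In form: [[tx, ty, tz, wx, wy, wz], ...]. A call has 1 to 20 rows; each row is the pose to reach, as a shift and turn from the pose commanded when the call began, along the tool's axes at that moment; what a row does not reach only later rows make up. A row lasts 1/8 s, in which the tool goes at most 62.5 mm and 10.7 degrees, less where a joint would pass 70% of its speed; a pose out of reach is approached as far as the arm can. A call with a gripper value outside its range is refused whole. OPENING is the finger opening in mm, from 0 to 87.6, set as the call begins (- or left out, the last holds). The fingers move at their own pace and stop on an object; FORCE is the grip in N (left out, the last holds). Time passes only in rows, so rows that repeat a pose let the fingers close. It gives the time, the measured TCP pose, the force, the opening and the grip force at its end, in the units of the state.
- r.get_state(): the state, without advancing time (a new reading comes with each control period).
- r.capture(name): name is "scene" or "top"; returns the picture (420x560x3 uint8, red, green, blue); there is no depth.
- r.camera_params(name): a dict with "mtx" (3x3 intrinsics, pixels), "distortion" ([k1, k2, p1, p2, k3] as OpenCV has them; the pictures are not rectified), "rvec" (rotation vector, rad) and "tvec" (3), from world to camera coordinates, as OpenCV has them. Camera axes: x right, y down, z forward; pixel columns grow to the right and rows downward; lengths in m; the calibration is good to about 2 mm. A picture is of the moment at which its call begins. camera_params takes no time and is no camera call.
- r.close_job(): hands the job in; it is judged then, once.
The state is a dict: "time_s": time; "joints": joint angles; "qd": joint speeds; "joint_torque": joint torques, N m; "tcp_pos": TCP position; "eef_rot": TCP orientation; "contact_force": force on the tool from outside, world axes, zero at the start; "moment": the same for the moment, N m; "gripper_width": finger opening in m; "gripper_force": force on a finger pad.
Only numpy, scipy, OpenCV 4.12 (cv2) and the standard library are available. Lean on these libraries where they do the work, as an engineer would, in place of code of your own. Each camera call takes 0.05 s, during which the arm holds its last target. There are 200 camera calls.

TASK

Stand the yellow bottle upright on the floor of the grey bench locker, keeping it upright all the way. Then take the yellow gate out of its sloping wooden rack, hold it open in front of the locker and lower both its knuckles fully down over the two brass hinge pins, and finally swing the gate shut against its stop. Leave the other things on the bench where they are.

Things in the scene. Friction and masses are not known exactly. Their poses are not given: they have to be found in the camera images.
- locker: Grey steel box, fixed, open at top and front, 160 (x) by 180 (y) mm; origin at the centre of its underside, z up, the open front looks along its own -x. Floor top at z 6 mm; inside 138 (x, -64 to 74) by 168 (y) mm clear; side and back walls 90 mm high; two front posts (x -78 to -64, y +-84, 12 mm wide) 123 mm high. The hinge pins are on the +y post, the gate's stop on the -y post.
- keeper (a point): Underside of the steel keeper tongue at the top of the -y post, at (-92, -84, 134) mm in locker axes; the tongue (x -106 to -64, y -90 to -78 mm, 6 mm thick) reaches over the shut gate's free end, 12 mm above it: the gate cannot be lowered in the shut position, it must be hung open and swung shut under the tongue. Below it a black rubber stop meets the shut gate at x -88.
- lower_pin (a point): Root (shoulder) of the lower brass hinge pin, where the knuckle's underside comes to rest: at (-92, 85, 30) mm in locker axes. Vertical pin, 8 mm in diameter, 14 mm high, the upper 6 mm tapered to a 3 mm tip; it stands on a bracket 8 mm thick, 17 mm wide, that comes from the post. Axes as the locker's.
- upper_pin (a point): Root of the upper pin, the same pin on a like bracket, 70 mm straight above the lower one. As this bracket is in the way above the lower pin, bring the gate in level from the front with its knuckles 16 to 40 mm above their seats, then lower it. Axes as the locker's.
- gate: Loose yellow gate, 0.22 kg, rests in the rack at the start. Origin on its hinge axis at the underside of the lower knuckle, z up the axis. Panel x -4 to 4, y -17 to -162, z -12 to 92 mm. Two knuckles (rings, 20 mm outside, 11 mm bore, 14 mm high), undersides at z 0 and 70. Hung and shut, its axes are the locker's; it opens clockwise seen from above, swings freely, its free edge sags 4 to 9 mm.
- upper_knuckle (a point): Underside of the gate's upper knuckle, on the hinge axis, 70 mm above the gate's origin; axes as the gate's.
- gate_grip (a point): Middle of the black grip tab on the gate's top edge, at (0, -85, 106) mm in gate axes; the tab is 10 mm thick (x), 70 mm long (y -50 to -120), z 90 to 120 mm. Axes as the gate's: pinch across x, approach along -z (35 deg from vertical in the rack).
- free_edge (a point): Middle of the gate's free edge, at (0, -162, 40) mm in gate axes; in locker axes at x -92 mm when shut, x -254 mm when open 90 deg (panel straight out of the front).
- rack: Fixed wooden rack, base 120 by 150 by 10 mm, origin at the centre of its underside, under 90 mm high. Two rails and a ledge with an 8 mm lip hold the gate leaning 35 deg from upright: the gate's top leans along the rack's -x, its knuckles are toward the rack's -y, the gate's +x face is underneath. The gate slides out along its own z.
- bottle: Yellow plastic bottle with a white cap, loose, standing; 52 (x) by 66 (y) by 140 mm, 0.34 kg; origin at the centre of its underside, z up. Its sides are upright to about 95 mm, then shoulders; the cap is 29 mm across, z 122 to 140.
- flux_tub: White tub with violet lid, 62 mm across, 72 mm high, loose bystander; origin at the centre of its underside.
- cream_pot: Small white pot, 48 mm across, 50 mm high, loose bystander; origin at the centre of its underside.
- bowl: Steel bowl, 102 mm across, 47 mm high, loose bystander; origin at the centre of its underside.

How it is judged:
By the outcome, as a careful person would: the job done as asked, in the order asked, and still so for the second after the job is handed in, with the robot touching nothing.
It also fails if it takes over 70 s, if anything falls off the work surface, if the arm or the gripper's body presses on something with over 40 N, if the wrist force passes 120 N, or if a joint passes its speed limit or range.

## Working session

There is one attempt and no reset: what is moved stays moved. The work goes in short steps, Python scripts to look and compute and a shell command to move; the robot and the scene stay as the last step left them, time stands still between calls to the robot, and variables do not carry over. Pictures are saved under pics/ and viewed, at most 10 in all, crops included, and the job is handed in when it is done.

```bash
ls; mkdir -p pics; python3 - <<'E'
from plant import r
import cv2
print(r.get_state())
for n in ("scene","top"):
    im=r.capture(n); cv2.imwrite(f"pics/{n}0.png",im[:,:,::-1]); p=r.camera_params(n); print(n,p)
a=cv2.imread("pics/scene0.png")
E
```

```text
pics
{'time_s': 0.0, 'joints': array([-5.56862576e+01,  2.05906183e+01,  6.33312387e-01, -1.91374816e-02,
       -7.01362120e+01, -1.65089262e+01]), 'qd': array([-0.04714708, -0.01639699,  0.05615382, -0.01332636,  0.02000443,
       -0.01139893]), 'joint_torque': array([ 9.44304229e-04, -5.82711160e+01,  2.93062592e+01,  6.99709520e+00,
        6.88963104e-03, -1.85733165e-04]), 'tcp_pos': array([ 0.2062493 , -0.64223166,  0.24463147]), 'eef_rot': array([ 1.79905225e+02, -9.32809070e-03, -1.62201693e+02]), 'contact_force': array([-0.58161053,  0.55565861,  0.22891675]), 'moment': array([-0.00058009,  0.03323095,  0.03001323]), 'gripper_force': 0.0, 'gripper_width': 0.08749378240235613}
scene {'mtx': array([[447.91432528,   0.        , 284.57011492],
       [  0.        , 447.91432528, 207.97063022],
       [  0.        ,   0.        ,   1.        ]]), 'distortion': array([-0.14908736,  0.        ,  0.        ,  0.        ,  0.        ]), 'rvec': array([ 1.88342892, -1.03883515,  0.62153128]), 'tvec': array([-0.23699747,  0.30477281,  0.9800867 ])}
top {'mtx': array([[398.49994321,   0.        , 276.86818876],
       [  0.        , 398.49994321, 211.13835473],
       [  0.        ,   0.        ,   1.        ]]), 'distortion': array([0.0049847, 0.       , 0.       , 0.       , 0.       ]), 'rvec': array([ 2.15709299, -2.16090725,  0.11468954]), 'tvec': array([0.02549758, 0.48824224, 1.04053712])}
```

View pics/scene0.png

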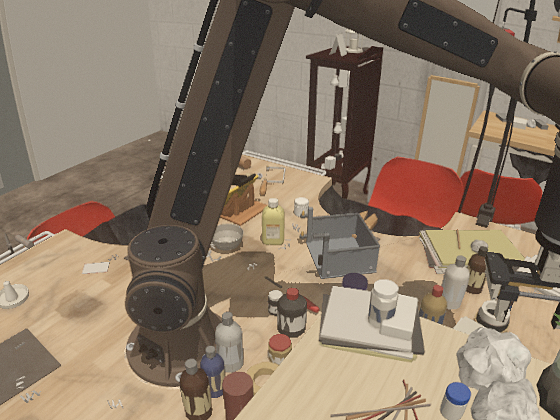

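View pics/top0.png

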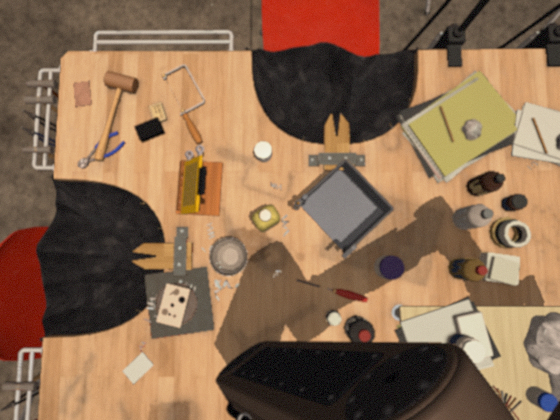

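The top view shows the rack with the gate at about (200,187), the bottle at (265,216), the bowl at (228,254), the cream pot at (262,150), the tub at (390,267) and the locker at about (345,207). I'll enlarge these areas to measure them.

```bash
cat > h.py <<'E'
import numpy as np, cv2
from plant import r
from scipy.spatial.transform import Rotation as R
def cam(n):
    p=r.camera_params(n); return p["mtx"],p["distortion"],np.array(p["rvec"]),np.array(p["tvec"])
def proj(n,P):
    K,d,rv,tv=cam(n); return cv2.projectPoints(np.array(P,float).reshape(-1,3),rv,tv,K,d)[0].reshape(-1,2)
def ray(n,uv):
    K,d,rv,tv=cam(n); u=cv2.undistortPoints(np.array(uv,float).reshape(-1,1,2),K,d).reshape(-1,2)
    M=cv2.Rodrigues(rv)[0]; D=np.c_[u,np.ones(len(u))]@M; return -M.T@tv,D
def atz(n,uv,z):
    c,D=ray(n,uv); return c+D*((z-c[2])/D[:,2])[:,None]
def crop(im,x0,y0,w,h,s,f,g=10):
    c=cv2.resize(im[y0:y0+h,x0:x0+w],None,fx=s,fy=s,interpolation=cv2.INTER_CUBIC)
    for u in range(-(-x0//g)*g,x0+w,g):
        cv2.line(c,(int((u-x0)*s),0),(int((u-x0)*s),5 if u%50 else 14),(0,0,255),1)
        if u%50==0: cv2.putText(c,str(u),(int((u-x0)*s)+2,20),0,.4,(0,0,255),1)
    for v in range(-(-y0//g)*g,y0+h,g):
        cv2.line(c,(0,int((v-y0)*s)),(5 if v%50 else 14,int((v-y0)*s)),(0,0,255),1)
        if v%50==0: cv2.putText(c,str(v),(2,int((v-y0)*s)+12),0,.4,(0,0,255),1)
    cv2.imwrite(f,c)
E
python3 - <<'E'
from h import *
for n in("scene","top"): print(n,ray(n,[[280,210]]))
t=cv2.imread("pics/top0.png"); s=cv2.imread("pics/scene0.png")
crop(t,165,135,240,145,3.3,"pics/tc.png"); crop(s,205,160,190,130,4.2,"pics/sc.png")
E
```

```text
scene (array([-0.47660837, -0.56165267,  0.75300395]), array([[ 0.73517147,  0.45918818, -0.49879231]]))
top (array([0.36673976, 0.0163532 , 1.08948732]), array([[ 1.16582710e-01, -1.14184013e-04, -9.93216181e-01]]))
```

View pics/tc.png

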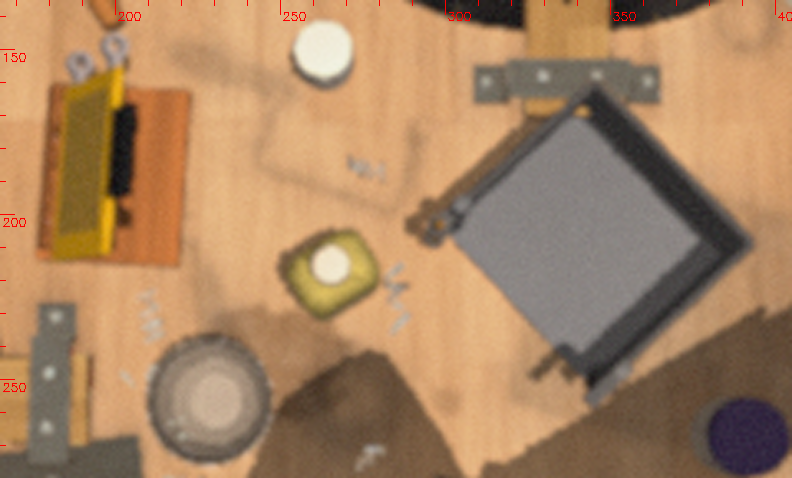

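View pics/sc.png

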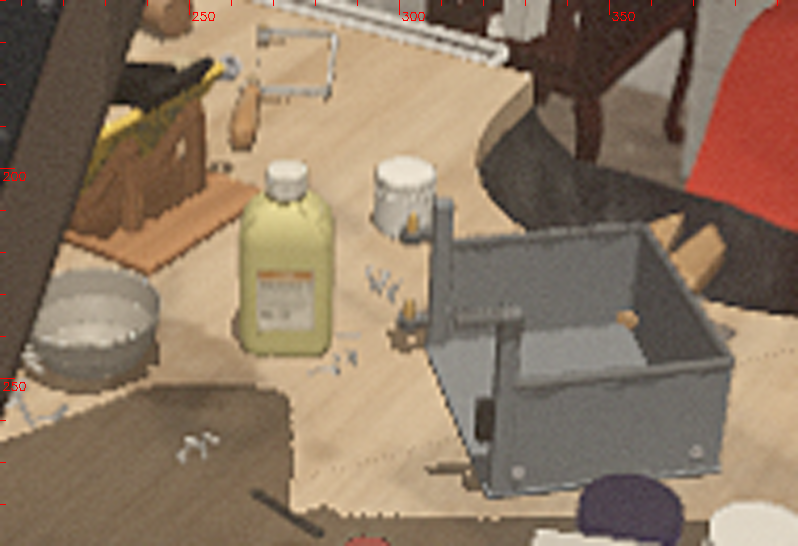

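The top crop gives the locker corners, the pin post at crop (440,215), the tongue at (550,365), the gate with its knuckles at the rack's far end (80,65) and (115,48), and the black tab at (122,150). The scene crop shows the brass pins at (413,215) and (408,303), the tongue at (480,317), and the bottle. Next I fit poses from these points.

```bash
cat > fit.py <<'E'
from h import *
from scipy.optimize import least_squares
T=lambda a:np.array(a,float)/3.3+[165,135]
S=lambda a:np.array(a,float)/4.2+[205,160]
def Rz(y): return R.from_euler('z',y,degrees=True).as_matrix()
def fit(f,obs,x0):
    def res(x):
        return np.concatenate([(proj(n,f(x,[p]))-uv).ravel() for n,p,uv in obs])
    s=least_squares(res,x0,loss='soft_l1',x_scale=[.01,.01]+[1]*(len(x0)-2) if len(x0)<5 else 'jac')
    return s.x,res(s.x).reshape(-1,2)
def planar(x,P): return np.array(P)/1e3@Rz(x[2]).T+[x[0],x[1],0]
lock=[("top",[80,90,90],T([597,80])),("top",[80,-90,90],T([752,243])),("top",[74,84,6],T([572,118])),("top",[74,-84,6],T([703,240])),
("top",[-64,-84,6],T([578,357])),
("scene",[80,90,90],S([643,224])),("scene",[80,-90,90],S([732,360])),("scene",[80,-90,0],S([720,470])),("scene",[-78,-90,0],S([490,496])),
("scene",[-92,85,114],S([413,213])),("scene",[-92,85,44],S([408,298])),("scene",[-71,84,123],S([442,200]))]
# gate: x,y,z of origin, yaw of rack
def gate(x,P):
    s,c=np.sin(np.radians(35)),np.cos(np.radians(35))
    G=np.array([[-c,0,-s],[0,-1,0],[-s,0,c]]) .T
    return np.array(P)/1e3@(Rz(x[3])@G).T+np.array(x[:3])
gobs=[("top",[0,0,84],T([115,47])),("top",[0,0,14],T([80,66])),("top",[5,-50,120],T([136,106])),("top",[5,-120,120],T([130,194])),
("scene",[0,0,84],S([231,66])),("top",[-4,-17,-12],T([66,86])),("top",[-4,-162,-12],T([53,258])),("top",[4,-17,92],T([123,70])),("top",[4,-162,92],T([113,256]))]
robs=[("top",[60,-75,10],T([52,85])),("top",[-60,-75,10],T([190,92])),("top",[-60,75,10],T([180,267])),("top",[60,75,10],T([37,257])),("scene",[-60,75,10],S([152,271]))]
bobs=[("top",[0,0,140],T([331,264])),("scene",[0,0,140],S([288,167]))]
tub=[("top",[0,0,72],T([747,437]))]
if __name__=="__main__":
    np.set_printoptions(precision=4,suppress=True)
    L,e=fit(planar,lock,[.5,-.17,-45]); print("locker",L); print(e.round(1).tolist())
    G,e=fit(gate,gobs,[.6,.2,.05,90]); print("gate",G); print(e.round(1).tolist())
    K,e=fit(planar,robs,[.5,.2,90]); print("rack",K); print(e.round(1).tolist())
    B,e=fit(lambda x,P:planar([x[0],x[1],0],P),bobs,[.4,.05]); print("bottle",B,e.round(1).tolist())
    for n,uv,z in(("tub",T([747,437]),.072),("pot",T([323,49]),.05),("bowl",T([210,397]),.047)): print(n,atz("top",[uv],z))
    im=cv2.imread("pics/top0.png"); hsv=cv2.cvtColor(im,cv2.COLOR_BGR2HSV)
    m=cv2.inRange(hsv,(22,90,60),(40,255,255)); m[:200]=0;m[:,:245]=0;m[235:]=0;m[:,285:]=0
    pts=cv2.findNonZero(m); pw=atz("top",pts.reshape(-1,2),.095)[:,:2]*1000
    print("bottle rect",cv2.minAreaRect(pw.astype(np.float32)),len(pts))
    np.savez("poses.npz",L=L,G=G,K=K,B=B)
    out=[]
    for n,f in(("top",T),("scene",S)):
        im=cv2.imread(f"pics/{n}0.png"); x0,y0,w,h,s=((165,135,240,145,3.3) if n=="top" else (205,160,190,130,4.2))
        c=cv2.resize(im[y0:y0+h,x0:x0+w],None,fx=s,fy=s,interpolation=cv2.INTER_CUBIC)
        def ln(P,col):
            q=((proj(n,P)-[x0,y0])*s).astype(int); cv2.polylines(c,[q.reshape(-1,1,2)],False,col,1)
        def box(f,x,a,col):
            (x1,x2),(y1,y2),(z1,z2)=a
            for z in(z1,z2): ln(f(x,[[x1,y1,z],[x2,y1,z],[x2,y2,z],[x1,y2,z],[x1,y1,z]]),col)
            for X in(x1,x2):
                for Y in(y1,y2): ln(f(x,[[X,Y,z1],[X,Y,z2]]),col)
        box(planar,L,((-78,80),(-90,90),(0,90)),(0,255,0)); box(planar,L,((-106,-64),(-90,-78),(134,140)),(255,0,255))
        for z in(30,100): ln(planar(L,[[-92,85,z],[-92,85,z+14]]),(0,0,255))
        box(planar,L,((-78,-64),(78,90),(90,123)),(0,255,255))
        box(gate,G,((-4,4),(-162,-17),(-12,92)),(255,0,0)); box(gate,G,((-5,5),(-120,-50),(90,120)),(0,255,0)); ln(gate(G,[[0,0,0],[0,0,84]]),(0,0,255))
        box(planar,K,((-60,60),(-75,75),(0,10)),(255,255,0))
        out.append(c)
    W=max(o.shape[1] for o in out); out=[cv2.copyMakeBorder(o,0,0,0,W-o.shape[1],0) for o in out]
    cv2.imwrite("pics/ov.png",cv2.resize(np.vstack(out),(470,600)) if 0 else out[0]); cv2.imwrite("pics/ov2.png",out[1])
E
python3 fit.py
```

```text
locker [  0.5004  -0.1517 -47.7317]
[[-1.0, -2.4], [1.3, -0.3], [1.6, -3.4], [4.3, 4.2], [5.4, 2.9], [-0.0, -2.0], [0.5, -0.6], [-0.7, 0.2], [-1.6, 0.4], [-1.0, -0.9], [-0.6, -0.6], [-0.5, -1.0]]
gate [ 0.6413  0.2671  0.0324 87.4734]
[[0.4, -0.1], [0.3, -0.8], [0.5, -0.7], [0.6, 0.7], [-0.8, 0.3], [-0.9, 0.8], [-0.7, 1.4], [0.3, -0.9], [-0.4, -0.3]]
rack [ 0.555   0.2361 87.0462]
[[-0.4, -0.5], [0.9, -0.6], [0.4, 0.2], [-0.1, 1.1], [-0.6, -0.8]]
bottle [0.4665 0.0508] [[0.3, -0.1], [-0.4, -0.1]]
tub [[ 0.3397 -0.2643  0.072 ]]
pot [[0.6508 0.0616 0.05  ]]
bowl [[0.3707 0.1502 0.047 ]]
bottle rect ((464.7898864746094, 52.43562316894531), (48.39391326904297, 60.6862907409668), 30.94483757019043) 292
```

View pics/ov.png

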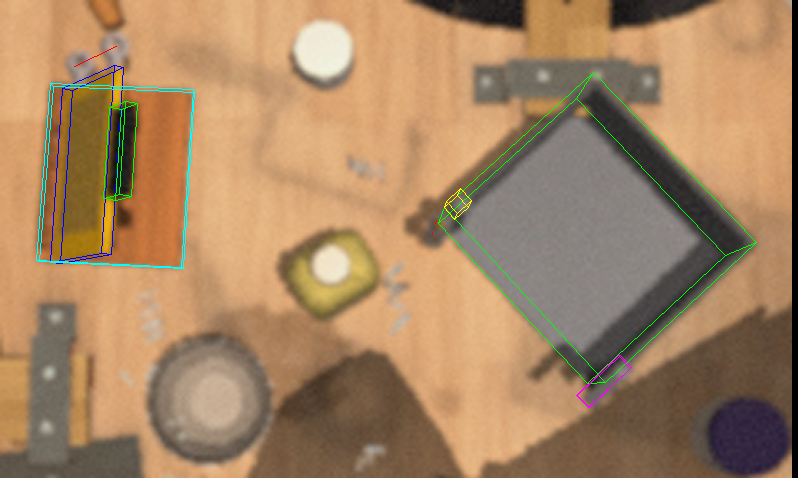

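The gate and rack overlays fit. On the locker, the "floor corners" I used were shadow edges, so I drop them and refit.

```bash
python3 - <<'E'
s=open("fit.py").read()
s=s.replace('("top",[74,84,6],T([572,118])),("top",[74,-84,6],T([703,240])),\n("top",[-64,-84,6],T([578,357])),','')
s=s.replace('cv2.imwrite("pics/ov.png"','a=out[0][30:450,395:795]; b=out[1][150:546,390:770]; b=cv2.copyMakeBorder(b,0,420-396,0,20,0); cv2.imwrite("pics/ov3.png",np.hstack([a,b]))\n    0 and cv2.imwrite("pics/ov.png"')
open("fit.py","w").write(s)
E
python3 fit.py | head -2
```

```text
locker [  0.4985  -0.154  -47.4794]
[[-0.3, -1.7], [2.2, 0.3], [0.3, -1.5], [1.1, -0.1], [-0.1, 0.8], [-1.0, 1.1], [-0.7, -0.4], [-0.3, 0.0], [-0.3, -0.4]]
```

View pics/ov3.png

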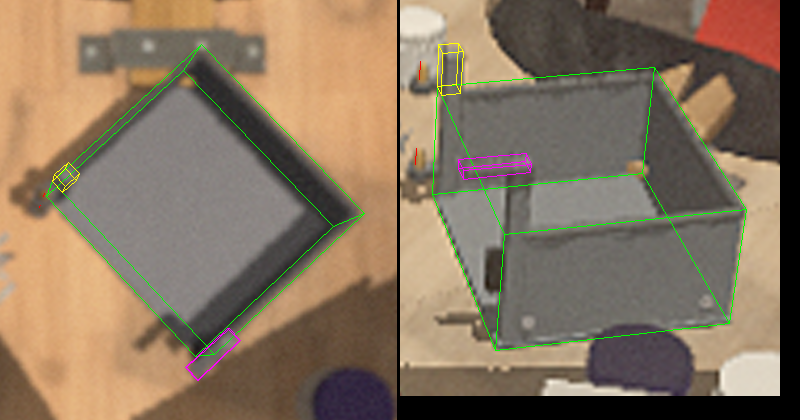

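The refit matches in both views to within about 2 mm in the scene view; I will re-measure the pins before hanging the gate. Bottle first. Next is a helper that turns a target pose into a row.

```bash
cat >> h.py <<'E'
def cur():
    s=r.get_state(); return np.array(s["tcp_pos"]),R.from_euler('xyz',s["eef_rot"],degrees=True)
def row(p,rot,p0=None,r0=None):
    if p0 is None: p0,r0=cur()
    if not hasattr(rot,'as_matrix'): rot=R.from_euler('xyz',rot,degrees=True)
    d=r0.inv().apply(np.array(p)-p0)*1000; w=(r0.inv()*rot).as_rotvec()
    print("[%.1f,%.1f,%.1f,%.4f,%.4f,%.4f]"%(*d,*w),"rows>=%.1f"%max(np.linalg.norm(d)/62.5,np.degrees(np.linalg.norm(w))/10.7)); return np.array(p),rot
E
python3 - <<'E'
from h import *
p0,r0=cur(); row([.466,.0512,.30],[180,0,-61]); row([.33,-.3,.32],[180,0,-110])
E
```

```text
[-459.3,581.0,-54.5,0.0012,0.0012,-1.7663] rows>=11.9
[-222.4,288.2,-74.9,0.0014,0.0006,-0.9111] rows>=5.9
```

```bash
python3 -m pendant '[[-40,50,-40,0,0,-0.15],[-222,288,-75,0,0,-0.91],[-222,288,-75,0,0,-0.91],[-222,288,-75,0,0,-0.91],[-222,288,-75,0,0,-0.91],[-222,288,-75,0,0,-0.91],[-459,581,-54,0,0,-1.766],[-459,581,-54,0,0,-1.766],[-459,581,-54,0,0,-1.766],[-459,581,-54,0,0,-1.766],[-459,581,-54,0,0,-1.766],[-459,581,-54,0,0,-1.766],[-459,581,-54,0,0,-1.766],[-459,581,-54,0,0,-1.766],[-459,581,-54,0,0,-1.766]]' 87; python3 - <<'E'
from h import *
row([.466,.0512,.097],[180,0,-61])
E
```

```text
time_s: 1.98
tcp_pos: [0.4653, 0.0499, 0.2996]
eef_rot: [180.0, 0.0, -61.1]
contact_force: [-0.2, 0.3, -0.5]
gripper_width: 0.087
gripper_force: 0.0
[-0.8,-1.2,202.6,0.0000,0.0000,-0.0012] rows>=3.2
```

```bash
python3 -m pendant '[[-1,-1,50,0,0,0],[-1,-1,100,0,0,0],[-1,-1,140,0,0,0],[-1,-1,165,0,0,0],[-1,-1,185,0,0,0],[-1,-1,197,0,0,0],[-1,-1,202,0,0,0],[-1,-1,202,0,0,0]]'; python3 -m pendant '[[0,0,0,0,0,0],[0,0,0,0,0,0],[0,0,0,0,0,0],[0,0,0,0,0,0],[0,0,0,0,0,0],[0,0,0,0,0,0],[0,0,0,0,0,0]]' 40 30
```

```text
time_s: 2.98
tcp_pos: [0.4663, 0.052, 0.0979]
eef_rot: [-180.0, -0.0, -61.0]
contact_force: [-0.2, 0.1, -0.2]
gripper_width: 0.0871
gripper_force: 0.0
time_s: 3.85
tcp_pos: [0.4664, 0.0524, 0.0977]
eef_rot: [-180.0, -0.0, -61.0]
contact_force: [0.5, 0.5, 1.6]
gripper_width: 0.0498
gripper_force: 29.5
```

```bash
python3 -m pendant '[[0,0,-10,0,0,0],[0,0,-30,0,0,0],[0,0,-60,0,0,0],[0,0,-100,0,0,0],[0,0,-140,0,0,0],[0,0,-170,0,0,0],[0,0,-185,0,0,0],[0,0,-190,0,0,0],[0,0,-190,0,0,0]]'; python3 - <<'E'
from h import *
from fit import planar
L=np.load("poses.npz")["L"]; P=planar(L,[[8,0,0]])[0]; print(P)
a,b=row([P[0],P[1],.29],[180,0,-47.5])
row([P[0],P[1],.107],[180,0,-47.5],a,b)
E
```

```text
time_s: 4.97
tcp_pos: [0.4656, 0.0521, 0.2866]
eef_rot: [179.9, 0.0, -61.0]
contact_force: [-1.0, -0.4, -3.2]
gripper_width: 0.0489
gripper_force: 29.5
[ 0.50386877 -0.15984686  0.        ]
[204.0,69.2,-3.4,0.0015,0.0006,-0.2359] rows>=3.4
[0.0,-0.0,183.0,0.0000,0.0000,0.0000] rows>=2.9
```

```bash
python3 -m pendant '[[10,3,-3,0,0,-0.01],[35,12,-3,0,0,-0.04],[70,24,-3,0,0,-0.08],[105,36,-3,0,0,-0.12],[140,48,-3,0,0,-0.16],[170,58,-3,0,0,-0.2],[190,65,-3,0,0,-0.22],[200,68,-3,0,0,-0.23],[204,69,-3,0,0,-0.236],[204,69,-3,0,0,-0.236],[204,69,10,0,0,-0.236],[204,69,40,0,0,-0.236],[204,69,80,0,0,-0.236],[204,69,115,0,0,-0.236],[204,69,145,0,0,-0.236],[204,69,160,0,0,-0.236],[204,69,168,0,0,-0.236],[204,69,172,0,0,-0.236],[204,69,172,0,0,-0.236]]'
```

```text
time_s: 7.35
tcp_pos: [0.505, -0.1596, 0.1161]
eef_rot: [-180.0, -0.0, -47.5]
contact_force: [-0.1, 0.1, -3.5]
gripper_width: 0.0495
gripper_force: 29.5
```

```bash
python3 - <<'E'
from h import *
for n in("scene","top"): cv2.imwrite(f"pics/{n}1.png",r.capture(n)[:,:,::-1])
a=cv2.imread("pics/scene1.png"); b=cv2.imread("pics/top1.png")
a=cv2.resize(a[170:290,270:400],(520,480),interpolation=cv2.INTER_CUBIC); b=cv2.resize(b[150:270,290:360],(280,480),interpolation=cv2.INTER_CUBIC)
cv2.imwrite("pics/c1.png",np.hstack([a,b]))
E
```

```text
(no output)
```

View pics/c1.png

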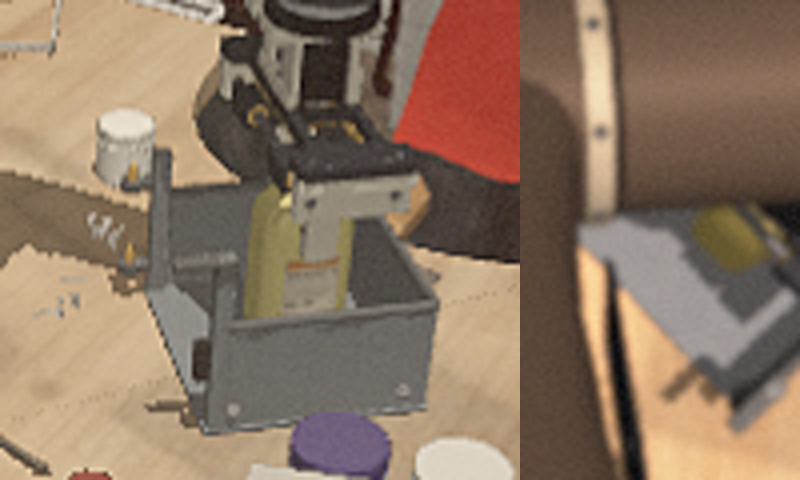

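The picture shows the bottle held upright inside the locker, at crop (300,255). The pins are at (133,172) and (129,252), i.e. scene pixels (303,213) and (302,233). Now I lower it to the floor.

```bash
python3 -m pendant '[[0,0,4,0,0,0],[0,0,8,0,0,0],[0,0,10,0,0,0],[0,0,11,0,0,0],[0,0,12,0,0,0],[0,0,12,0,0,0]]'; python3 -m pendant '[[0,0,1,0,0,0],[0,0,1,0,0,0]]'
```

```text
time_s: 8.2
tcp_pos: [0.5048, -0.1597, 0.1038]
eef_rot: [-180.0, -0.0, -47.5]
contact_force: [-0.3, -0.8, -1.5]
gripper_width: 0.0489
gripper_force: 29.5
time_s: 8.45
tcp_pos: [0.5049, -0.1598, 0.1037]
eef_rot: [-180.0, -0.0, -47.5]
contact_force: [-2.2, 1.0, 7.0]
gripper_width: 0.0495
gripper_force: 29.4
```

```bash
python3 -m pendant '[[0,0,0,0,0,0],[0,0,0,0,0,0],[0,0,0,0,0,0],[0,0,-2,0,0,0],[0,0,-30,0,0,0],[0,0,-80,0,0,0],[0,0,-140,0,0,0],[0,0,-200,0,0,0],[0,0,-210,0,0,0],[0,0,-210,0,0,0]]' 80; python3 - <<'E'
from h import *
from fit import gate
print(r.get_state()["joints"])
G=np.load("poses.npz")["G"]; o=gate(G,[[0,0,0]])[0]
ax=np.array([(gate(G,[e])[0]-o)*1e3 for e in np.eye(3)]) # rows x,y,z
rot=R.from_matrix(np.c_[ax[1],ax[0],-ax[2]]); rot2=R.from_matrix(np.c_[-ax[1],-ax[0],-ax[2]])
g=gate(G,[[0,-85,108]])[0]; print(g,ax.round(3).tolist(),rot.as_euler('xyz',True),rot2.as_euler('xyz',True))
pre=g+ax[2]*.12
a,b=row(pre,rot); row(g,rot,a,b); row(pre,rot2)
E
```

```text
time_s: 9.7
tcp_pos: [0.5047, -0.1595, 0.3131]
eef_rot: [-179.9, -0.0, -47.5]
contact_force: [-0.3, 0.2, -1.0]
gripper_width: 0.0801
gripper_force: 0.0
[ 3.69109059e+00  4.46287922e+00 -1.13629398e+01 -1.64575909e-02
 -7.40816859e+01  3.88207327e+01]
[0.5536963  0.20894818 0.12087729] [[-0.036, -0.818, -0.574], [0.999, -0.044, 0.0], [-0.025, -0.573, 0.819]] [-1.45000000e+02  1.11955525e-12 -2.52657519e+00] [ 1.45000000e+02 -1.10683303e-12  1.77473425e+02]
[-190.0,-236.3,94.1,0.5778,-0.2408,-0.7593] rows>=5.3
[-0.0,-0.0,120.0,0.0000,0.0000,0.0000] rows>=1.9
[-190.0,-236.3,94.1,-0.2974,-0.7135,2.2672] rows>=12.8
```

```bash
python3 -m pendant '[[-60,-75,0,0.12,-0.05,-0.15],[-120,-150,20,0.3,-0.12,-0.4],[-190,-236,60,0.5778,-0.2408,-0.7593],[-190,-236,94,0.5778,-0.2408,-0.7593],[-190,-236,94,0.5778,-0.2408,-0.7593],[-190,-236,94,0.5778,-0.2408,-0.7593],[-190,-236,94,0.5778,-0.2408,-0.7593],[-190,-236,94,0.5778,-0.2408,-0.7593],[-190,-236,94,0.5778,-0.2408,-0.7593],[-190,-236,94,0.5778,-0.2408,-0.7593]]' 36; python3 - <<'E'
from h import *
from fit import gate
G=np.load("poses.npz")["G"]; g=gate(G,[[0,-85,108]])[0]
row(g,[-145,0,-2.5])
for n in("scene","top"): cv2.imwrite(f"pics/{n}2.png",r.capture(n)[:,:,::-1])
b=cv2.imread("pics/top2.png"); a=cv2.imread("pics/scene2.png")
a=cv2.resize(a[130:250,210:330],(400,400),interpolation=cv2.INTER_CUBIC); b=cv2.resize(b[130:250,150:270],(400,400),interpolation=cv2.INTER_CUBIC)
cv2.imwrite("pics/c2.png",np.hstack([a,b]))
E
```

```text
time_s: 10.95
tcp_pos: [0.5502, 0.1397, 0.2193]
eef_rot: [-145.0, 0.0, -2.5]
contact_force: [-0.9, -0.1, 0.4]
gripper_width: 0.036
gripper_force: 0.0
[0.5,-0.4,120.4,0.0004,-0.0001,-0.0008] rows>=1.9
```

View pics/c2.png

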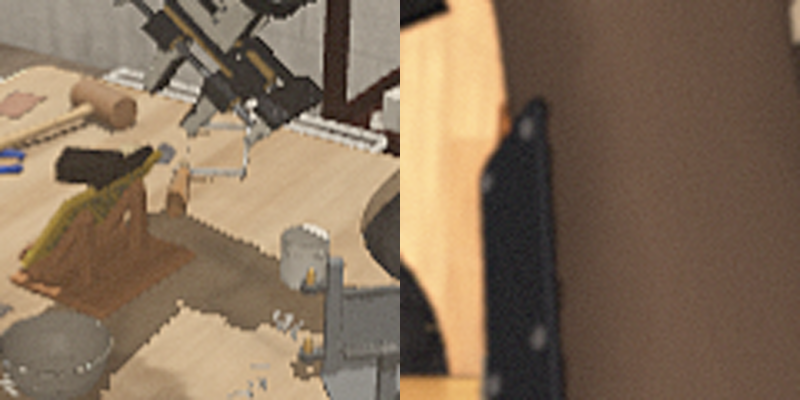

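The scene crop shows the whole gate in its rack: tab corners at about (57,150), (60,182) and (120,185), upper knuckle at (165,153), and the lower free corner at (18,278). I check the model against these points.

```bash
python3 - <<'E'
from h import *
from fit import gate,planar
Z=np.load("poses.npz");G=Z["G"]
a=cv2.imread("pics/scene2.png"); s=6; x0,y0=212,165
c=cv2.resize(a[y0:y0+65,x0:x0+100],None,fx=s,fy=s,interpolation=cv2.INTER_CUBIC)
def dr(ps,col): cv2.polylines(c,[((proj("scene",gate(G,ps))-[x0,y0]+.5)*s).astype(int).reshape(-1,1,2)],False,col,1)
for X in(-5,5): dr([[X,-50,92],[X,-50,120],[X,-120,120],[X,-120,92]],(0,255,0))
for X in(-4,4): dr([[X,-17,92],[X,-162,92],[X,-162,-12]],(255,0,0))
dr([[0,0,70],[0,0,84]],(0,0,255))
cv2.imwrite("pics/c3.png",c)
E
```

```text
(no output)
```

View pics/c3.png

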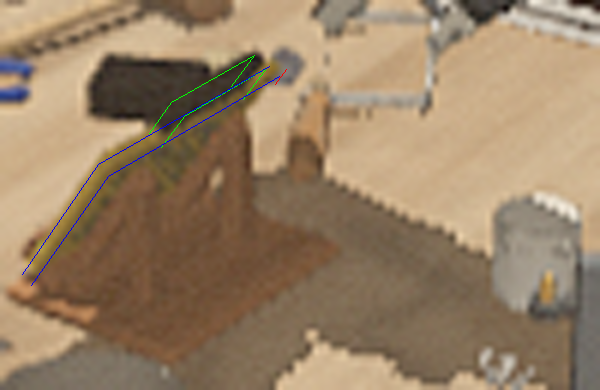

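The model agrees to within about 4 mm, which is close enough for the pinch. Descending and gripping.

```bash
python3 -m pendant '[[1,0,40,0,0,0],[1,0,75,0,0,0],[1,0,95,0,0,0],[1,0,110,0,0,0],[1,0,118,0,0,0],[1,0,120,0,0,0],[1,0,120,0,0,0]]'; python3 -m pendant '[[0,0,0,0,0,0],[0,0,0,0,0,0],[0,0,0,0,0,0],[0,0,0,0,0,0],[0,0,0,0,0,0],[0,0,0,0,0,0]]' 4 20
```

```text
time_s: 11.92
tcp_pos: [0.5545, 0.2084, 0.1208]
eef_rot: [-145.0, 0.0, -2.5]
contact_force: [0.1, 0.2, -0.5]
gripper_width: 0.036
gripper_force: 0.0
time_s: 12.68
tcp_pos: [0.5545, 0.2093, 0.1212]
eef_rot: [-144.9, 0.0, -2.5]
contact_force: [-0.4, 1.6, 4.7]
gripper_width: 0.0108
gripper_force: 20.0
```

```bash
python3 -m pendant '[[0,0,0,0,0,0],[0,0,-3,0,0,0],[0,0,-8,0,0,0],[0,0,-15,0,0,0],[0,0,-20,0,0,0]]' - 45;  python3 -m pendant '[[0,0,-15,0,0,0],[0,0,-40,0,0,0],[0,0,-70,0,0,0],[0,0,-100,0,0,0],[0,0,-120,0,0,0],[0,0,-130,0,0,0],[0,0,-130,0,0,0]]'; python3 - <<'E'
from h import *
from fit import planar
p0,r0=cur()
L=np.load("poses.npz")["L"]
rot=[180,0,L[2]]
# upright at z .33, then in front of locker with offset (-35,-35), h=70
a,b=row([.53,.10,.32],[180,0,-20]); 
p=planar(L,[[-177-35,85-35,138+36]])[0]; print(p)
row(p,rot)
E
```

```text
time_s: 13.3
tcp_pos: [0.5534, 0.1997, 0.1373]
eef_rot: [-144.8, 0.1, -2.5]
contact_force: [-0.1, 11.2, -1.5]
gripper_width: 0.0101
gripper_force: 45.0
time_s: 14.18
tcp_pos: [0.5505, 0.1225, 0.2431]
eef_rot: [-145.0, 0.1, -2.6]
contact_force: [-0.7, 0.7, -2.0]
gripper_width: 0.0097
gripper_force: 45.0
[-19.6,-24.9,-76.4,-0.6055,0.0942,0.2946] rows>=3.6
[0.39203222 0.0360934  0.174     ]
[-154.4,116.2,3.3,-0.5780,0.2404,0.7587] rows>=5.3
```

```bash
python3 -m pendant '[[-3,-4,-20,-0.06,0.01,0.03],[-8,-10,-40,-0.17,0.03,0.08],[-12,-16,-60,-0.3,0.05,0.15],[-16,-22,-74,-0.45,0.07,0.22],[-20,-25,-76,-0.55,0.085,0.27],[-20,-25,-76,-0.6055,0.094,0.2946],[-20,-25,-76,-0.6055,0.094,0.2946],[-20,-25,-76,-0.6055,0.094,0.2946]]'; python3 - <<'E'
from h import *
from fit import planar
L=np.load("poses.npz")["L"]; rot=[180,0,L[2]]
p=planar(L,[[-192,55,300]])[0]; print(p)
row(p,rot)
E
```

```text
time_s: 15.18
tcp_pos: [0.5293, 0.1008, 0.319]
eef_rot: [-180.0, 0.1, -19.9]
contact_force: [-0.1, -0.3, -1.2]
gripper_width: 0.0097
gripper_force: 45.0
[0.4092345 0.024732  0.3      ]
[-87.0,112.5,19.1,0.0001,0.0019,0.4811] rows>=2.6
```

```bash
python3 -m pendant '[[-10,13,2,0,0,0.05],[-30,38,6,0,0,0.16],[-52,68,11,0,0,0.29],[-72,93,15,0,0,0.4],[-83,107,18,0,0,0.46],[-87,112,19,0,0,0.48],[-87,112,30,0,0,0.48],[-87,112,60,0,0,0.48],[-87,112,90,0,0,0.48],[-87,112,115,0,0,0.48],[-87,112,130,0,0,0.48],[-87,112,138,0,0,0.48],[-87,112,141,0,0,0.48],[-87,112,141,0,0,0.48],[-87,112,141,0,0,0.48]]'; python3 - <<'E'
from h import *
from fit import planar
print(r.get_state()["joints"].round(1))
for n in("scene","top"): cv2.imwrite(f"pics/{n}3.png",r.capture(n)[:,:,::-1])
b=cv2.imread("pics/top3.png"); a=cv2.imread("pics/scene3.png")
x,y,w,h,s=255,165,100,110,5
print(b[180:200].mean())
a=cv2.resize(a[y:y+h,x:x+w],None,fx=s,fy=s,interpolation=cv2.INTER_CUBIC)
b=cv2.resize(b[155:265,245:305],None,fx=s,fy=s,interpolation=cv2.INTER_CUBIC)
cv2.imwrite("pics/c4.png",np.hstack([a,b]))
L=np.load("poses.npz")["L"]; p,q=cur(); print(p)
G=lambda P:p+q.apply((np.array(P,float)-[0,-85,108])[:,[1,0,2]]*[1,1,-1]/1e3)
for nm,P in(("k_up top",[0,0,84]),("k_lo top",[0,0,14]),("tab near",[0,-120,120]),("free top",[0,-162,92]),("free bot",[0,-162,-12])):
    u=proj("scene",G([P]))[0]; print(nm,((u-[x,y]+.5)*s).round())
for nm,P in(("pin_up tip",[-92,85,114]),("pin_lo tip",[-92,85,44])): print(nm,((proj("scene",planar(L,[P]))[0]-[x,y]+.5)*s).round())
E
```

```text
time_s: 17.05
tcp_pos: [0.4099, 0.0251, 0.1793]
eef_rot: [-180.0, -0.0, -47.5]
contact_force: [0.0, -0.1, -1.4]
gripper_width: 0.0098
gripper_force: 45.0
[ 31.3  -1.9 -36.2  -0.  -55.6  11.2]
118.25422619047619
[0.40977998 0.02505478 0.1792654 ]
k_up top [229. 193.]
k_lo top [225. 301.]
tab near [ 11. 152.]
free top [-65. 204.]
free bot [-59. 365.]
pin_up tip [241. 229.]
pin_lo tip [237. 332.]
```

View pics/c4.png

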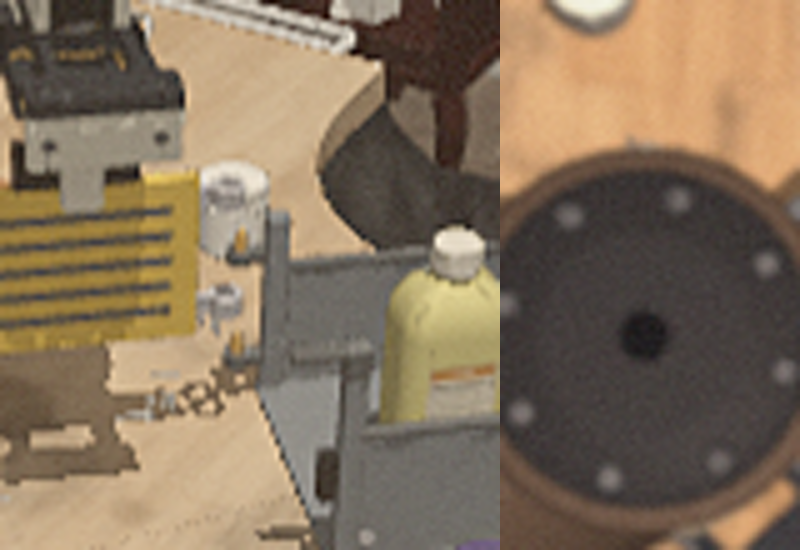

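The crop shows the gate level, with its knuckle rings at (226,186) and (225,295) and the pin tips at (240,231) and (237,333). Sideways the model agrees with both to about 1 mm, but the gate sits roughly 3–4 mm higher in the grip than I assumed. I drop 12 mm and then move in level.

```bash
python3 - <<'E'
from h import *
from fit import planar
L=np.load("poses.npz")["L"]; rot=[180,0,L[2]]
row(planar(L,[[-176.5,85,167]])[0],rot)
E
```

```text
[15.4,-29.4,12.3,-0.0007,0.0001,0.0003] rows>=0.6
```

```bash
python3 -m pendant '[[0,0,6,0,0,0],[0,0,12,0,0,0],[3,-6,12,0,0,0],[7,-13,12,0,0,0],[10,-20,12,0,0,0],[13,-25,12,0,0,0],[15,-28,12,0,0,0],[15.5,-29.5,12,0,0,0],[15.5,-29.5,12,0,0,0]]'; python3 - <<'E'
from h import *
from fit import planar
L=np.load("poses.npz")["L"]; p,q=cur()
print((R.from_euler('z',-L[2],degrees=True).apply(p-[L[0],L[1],0])*1e3).round(1))
a=r.capture("scene"); cv2.imwrite("pics/scene4.png",a[:,:,::-1])
b=cv2.imread("pics/scene3.png"); a=a[:,:,::-1]
# template match knuckles from scene3 into scene4
g0=cv2.resize(b[200:208,294:306],None,fx=8,fy=8,interpolation=cv2.INTER_CUBIC)
E
```

```text
time_s: 18.27
tcp_pos: [0.4417, 0.0334, 0.1668]
eef_rot: [180.0, 0.0, -47.5]
contact_force: [0.5, -0.1, -2.1]
gripper_width: 0.0097
gripper_force: 45.0
[-176.5   84.8  166.8]
```

```bash
python3 -m pendant '[[0,0,4,0,0,0],[0,0,8,0,0,0],[0,0,11,0,0,0],[0,0,13,0,0,0],[0,0,13,0,0,0]]'; python3 -m pendant '[[0,0,2,0,0,0],[0,0,3,0,0,0],[0,0,3,0,0,0]]';  python3 -m pendant '[[0,0,2,0,0,0],[0,0,3,0,0,0],[0,0,3,0,0,0]]'
```

```text
time_s: 18.95
tcp_pos: [0.4417, 0.0334, 0.1537]
eef_rot: [180.0, 0.0, -47.5]
contact_force: [-0.3, 0.6, -2.0]
gripper_width: 0.0099
gripper_force: 45.0
time_s: 19.32
tcp_pos: [0.4417, 0.0334, 0.1507]
eef_rot: [180.0, 0.0, -47.5]
contact_force: [-0.4, -0.2, -2.5]
gripper_width: 0.0097
gripper_force: 45.0
time_s: 19.7
tcp_pos: [0.4417, 0.0334, 0.1477]
eef_rot: [180.0, 0.0, -47.5]
contact_force: [-0.8, 0.3, -1.7]
gripper_width: 0.0099
gripper_force: 45.0
```

```bash
for i in 1 2 3 4; do python3 -m pendant '[[0,0,1,0,0,0],[0,0,2,0,0,0],[0,0,2,0,0,0]]' | egrep 'tcp|contact|eef'; done
```

```text
tcp_pos: [0.4417, 0.0334, 0.1457]
eef_rot: [180.0, 0.0, -47.5]
contact_force: [0.0, -0.5, -1.6]
tcp_pos: [0.4417, 0.0334, 0.1437]
eef_rot: [180.0, 0.0, -47.5]
contact_force: [0.6, -0.2, -2.2]
tcp_pos: [0.4417, 0.0334, 0.1417]
eef_rot: [180.0, 0.0, -47.5]
contact_force: [-0.7, 0.5, -1.7]
tcp_pos: [0.4417, 0.0334, 0.1397]
eef_rot: [180.0, 0.0, -47.5]
contact_force: [-0.1, 0.4, -2.1]
```

```bash
for i in 1 2 3; do python3 -m pendant '[[0,0,1,0,0,0],[0,0,2,0,0,0],[0,0,2,0,0,0]]' | egrep 'tcp|contact|eef'; done
```

```text
tcp_pos: [0.4418, 0.0335, 0.1378]
eef_rot: [180.0, 0.0, -47.5]
contact_force: [0.9, -0.1, -2.1]
tcp_pos: [0.4418, 0.0335, 0.1358]
eef_rot: [180.0, 0.0, -47.5]
contact_force: [1.0, 0.4, -1.5]
tcp_pos: [0.4418, 0.0335, 0.1338]
eef_rot: [180.0, 0.0, -47.5]
contact_force: [1.3, 0.7, -1.5]
```

```bash
for i in 1 2 3; do python3 -m pendant '[[0,0,0.5,0,0,0],[0,0,1,0,0,0],[0,0,1,0,0,0]]' | egrep 'tcp|contact|eef'; done; python3 - <<'E'
from h import *
from fit import planar
L=np.load("poses.npz")["L"]; x,y,w,h,s=255,165,100,110,5
a=r.capture("scene")[:,:,::-1]; cv2.imwrite("pics/scene5.png",a)
b=cv2.imread("pics/scene3.png")
# displacement of the knuckle ring templates (grey) from scene3 to scene5
A=cv2.resize(a,None,fx=4,fy=4,interpolation=cv2.INTER_CUBIC);B=cv2.resize(b,None,fx=4,fy=4,interpolation=cv2.INTER_CUBIC)
for nm,(u0,v0,u1,v1) in(("up",(296,199,305,207)),("lo",(295,220,304,231)),("panel corner",(285,196,296,236))):
    t=B[v0*4:v1*4,u0*4:u1*4]; m=cv2.matchTemplate(A[v0*4-20:v1*4+120,u0*4-80:u1*4+120],t,cv2.TM_CCOEFF_NORMED)
    _,v,_,l=cv2.minMaxLoc(m); print(nm,round(v,2),((np.array(l)-[80,20])/4))
p=np.array([.4099,.0251,.1793]);p2,_=cur()
q=R.from_euler('xyz',[180,0,-47.5],degrees=True)
for z in(84,14):
    o=q.apply([.085,0,.108-z/1e3]); print("model shift",proj("scene",p2+o)-proj("scene",p+o))
E
```

```text
tcp_pos: [0.4418, 0.0335, 0.1328]
eef_rot: [180.0, 0.0, -47.5]
contact_force: [0.5, 0.7, -1.4]
tcp_pos: [0.4418, 0.0335, 0.1318]
eef_rot: [180.0, 0.0, -47.5]
contact_force: [0.8, 0.9, -1.4]
tcp_pos: [0.4418, 0.0336, 0.1311]
eef_rot: [180.0, 0.0, -47.5]
contact_force: [-1.5, 2.3, 4.1]
up 0.77 [17.25 14.5 ]
lo 0.44 [30.   26.25]
panel corner 0.67 [2.75 9.  ]
model shift [[2.4826365  9.39026585]]
model shift [[2.44276296 8.29228119]]
```

Firm contact came at z 0.131, about where the seat should be. A small sideways nudge will show whether the pins are captured.

```bash
python3 -m pendant '[[0,1.5,-0.5,0,0,0],[0,3,-0.5,0,0,0],[0,3,-0.5,0,0,0]]' | egrep 'tcp|contact'; python3 -m pendant '[[0,-3,0,0,0,0],[0,-6,0,0,0,0],[0,-6,0,0,0,0]]'| egrep 'tcp|contact'; python3 -m pendant '[[0,3,0,0,0,0],[3,3,0,0,0,0],[3,3,0,0,0,0]]'| egrep 'tcp|contact';python3 -m pendant '[[-3,0,0,0,0,0],[-6,0,0,0,0,0],[-6,0,0,0,0,0]]'| egrep 'tcp|contact'
```

```text
tcp_pos: [0.4407, 0.0323, 0.1315]
contact_force: [5.5, 4.5, -4.5]
tcp_pos: [0.4429, 0.0347, 0.1311]
contact_force: [-3.5, -0.3, 3.3]
tcp_pos: [0.4431, 0.0325, 0.1315]
contact_force: [-10.9, 11.8, 9.4]
tcp_pos: [0.4412, 0.0352, 0.1316]
contact_force: [8.3, -6.4, -6.0]
```

The nudges met resistance in every direction, so both pins are captured. I recentre, open the fingers loosely around the tab, and swing along the arc.

```bash
python3 -m pendant '[[3,0,0,0,0,0],[3,0,0,0,0,0]]' | egrep 'tcp|contact'; python3 -m pendant '[[0,0,0,0,0,0],[0,0,0,0,0,0],[0,0,0,0,0,0],[0,0,-2,0,0,0],[0,0,-4,0,0,0],[0,0,-4,0,0,0]]' 22; python3 - <<'E'
from math import *
for t in range(5,91,5): print("[%.0f,%.0f,0,0,0,-%.3f]"%(85*(1-cos(radians(t))),85*sin(radians(t)),radians(t)),end=",")
E
```

```text
tcp_pos: [0.4419, 0.0334, 0.1313]
contact_force: [1.0, 0.3, -1.6]
time_s: 26.0
tcp_pos: [0.4419, 0.0335, 0.1356]
eef_rot: [-180.0, 0.0, -47.5]
contact_force: [0.1, 0.3, 1.7]
gripper_width: 0.0219
gripper_force: 0.0
[0,7,0,0,0,-0.087],[1,15,0,0,0,-0.175],[3,22,0,0,0,-0.262],[5,29,0,0,0,-0.349],[8,36,0,0,0,-0.436],[11,42,0,0,0,-0.524],[15,49,0,0,0,-0.611],[20,55,0,0,0,-0.698],[25,60,0,0,0,-0.785],[30,65,0,0,0,-0.873],[36,70,0,0,0,-0.960],[42,74,0,0,0,-1.047],[49,77,0,0,0,-1.134],[56,80,0,0,0,-1.222],[63,82,0,0,0,-1.309],[70,84,0,0,0,-1.396],[78,85,0,0,0,-1.484],[85,85,0,0,0,-1.571],
```

```bash
python3 -m pendant '[[0,7,0,0,0,-0.087],[1,15,0,0,0,-0.175],[3,22,0,0,0,-0.262],[5,29,0,0,0,-0.349],[8,36,0,0,0,-0.436],[11,42,0,0,0,-0.524],[15,49,0,0,0,-0.611],[20,55,0,0,0,-0.698],[25,60,0,0,0,-0.785],[30,65,0,0,0,-0.873]]'; python3 -m pendant '[[0,0,0,0,0,0]]' >/dev/null; python3 - <<'E'
from math import *
for t in range(5,41,5): print("[%.0f,%.0f,0,0,0,-%.3f]"%(85*(1-cos(radians(t))),85*sin(radians(t)),radians(t)),end=",")
from h import *
# yellow extent in picture
a=r.capture("scene")[:,:,::-1]; cv2.imwrite("pics/scene6.png",a)
m=cv2.inRange(cv2.cvtColor(a,cv2.COLOR_BGR2HSV),(20,150,90),(32,255,255)); m[:150]=0; m[300:]=0
n,l,s,c=cv2.connectedComponentsWithStats(m); print([(x.tolist(),c[i].round()) for i,x in enumerate(s) if i and x[4]>40])
E
```

```text
time_s: 27.25
tcp_pos: [0.4142, -0.0328, 0.1354]
eef_rot: [-180.0, 0.0, 2.7]
contact_force: [0.6, 0.5, 0.8]
gripper_width: 0.0217
gripper_force: 0.1
[0,7,0,0,0,-0.087],[1,15,0,0,0,-0.175],[3,22,0,0,0,-0.262],[5,29,0,0,0,-0.349],[8,36,0,0,0,-0.436],[11,42,0,0,0,-0.524],[15,49,0,0,0,-0.611],[20,55,0,0,0,-0.698],[([274, 222, 17, 17, 55], array([282., 231.])), ([271, 224, 29, 43, 198], array([284., 245.]))]
```

```bash
python3 -m pendant '[[0,7,0,0,0,-0.087],[1,15,0,0,0,-0.175],[3,22,0,0,0,-0.262],[5,29,0,0,0,-0.349],[8,36,0,0,0,-0.436],[11,42,0,0,0,-0.524],[15,49,0,0,0,-0.611],[15,49,0,0,0,-0.611]]'; python3 -m pendant '[[0,0,0,0,0,0],[0,0,0,0,0,0],[0,0,0,0,0,0],[0,0,0,0,0,0]]' 4 8
```

```text
time_s: 28.42
tcp_pos: [0.4315, -0.0809, 0.1352]
eef_rot: [-180.0, 0.0, 37.4]
contact_force: [-0.2, -0.0, 0.1]
gripper_width: 0.022
gripper_force: 0.0
time_s: 28.92
tcp_pos: [0.4312, -0.0808, 0.1353]
eef_rot: [-180.0, 0.0, 37.5]
contact_force: [1.6, 0.3, -2.1]
gripper_width: 0.01
gripper_force: 8.0
```

```bash
python3 -m pendant '[[0,3,0,0,0,-0.035],[0,5,0,0,0,-0.061],[0,5,0,0,0,-0.061]]' | egrep 'tcp|contact|eef'; for i in 1 2 3; do python3 -m pendant '[[0,1,0,0,0,-0.012],[0,1.5,0,0,0,-0.0175],[0,1.5,0,0,0,-0.0175]]' | egrep 'tcp|contact|eef'; done
```

```text
tcp_pos: [0.4344, -0.0849, 0.1353]
eef_rot: [-180.0, 0.0, 41.0]
contact_force: [0.4, 1.3, -1.8]
tcp_pos: [0.4354, -0.086, 0.1353]
eef_rot: [-180.0, 0.0, 42.1]
contact_force: [0.1, 1.4, -2.6]
tcp_pos: [0.4364, -0.0871, 0.1353]
eef_rot: [-180.0, 0.0, 43.1]
contact_force: [1.1, 0.5, -2.2]
tcp_pos: [0.4374, -0.0882, 0.1354]
eef_rot: [-180.0, 0.0, 44.1]
contact_force: [1.2, 0.6, -1.2]
```

```bash
for i in 1 2 3; do python3 -m pendant '[[0,0.7,0,0,0,-0.009],[0,0.7,0,0,0,-0.009],[0,0.7,0,0,0,-0.009]]' | egrep 'tcp|contact|eef'; done
```

```text
tcp_pos: [0.4379, -0.0887, 0.1353]
eef_rot: [-180.0, 0.0, 44.6]
contact_force: [2.0, 0.9, -0.9]
tcp_pos: [0.4384, -0.0892, 0.1353]
eef_rot: [-180.0, 0.0, 45.1]
contact_force: [2.0, -0.3, -2.0]
tcp_pos: [0.4388, -0.0896, 0.1353]
eef_rot: [-180.0, 0.0, 45.6]
contact_force: [1.6, -0.3, -1.3]
```

```bash
for i in 1 2 3; do python3 -m pendant '[[0,0.8,0,0,0,-0.009],[0,0.8,0,0,0,-0.009],[0,0.8,0,0,0,-0.009]]' | egrep 'tcp|contact|eef'; done; python3 - <<'E'
from h import *
from fit import planar
print(r.get_state()["moment"])
a=r.capture("scene")[:,:,::-1]; cv2.imwrite("pics/scene7.png",a)
L=np.load("poses.npz")["L"]
for y in(-45.5,-44.5,-47.5,-43.5):
    q=lambda P:planar([0,0,y],P)
    H=planar(L,[[-92,85,30]])[0]
    P=H+planar([0,0,y],[[-4,-162,92],[-4,-162,-12],[-4,-17,-12]]); print(y,proj("scene",P).round(1).tolist())
m=cv2.inRange(cv2.cvtColor(a,cv2.COLOR_BGR2HSV),(20,150,60),(32,255,255)); m[:200]=0; m[300:]=0;m[:,295]=0
for v in range(212,284,3):
    u=np.flatnonzero(m[v,290:345])+290; print(v,(u.min(),u.max()) if len(u) else None,end="; ")
E
```

```text
tcp_pos: [0.4394, -0.0902, 0.1353]
eef_rot: [-180.0, 0.0, 46.1]
contact_force: [2.2, 0.7, -1.4]
tcp_pos: [0.4399, -0.0907, 0.1353]
eef_rot: [-180.0, 0.0, 46.6]
contact_force: [1.4, 2.5, -1.8]
tcp_pos: [0.4401, -0.091, 0.1352]
eef_rot: [-179.9, 0.0, 47.2]
contact_force: [-1.7, 4.7, 0.5]
[ 1.75529268  0.51352624 -0.14596383]
-45.5 [[317.4, 238.9], [315.3, 271.4], [301.7, 241.7]]
-44.5 [[318.5, 238.8], [316.4, 271.3], [301.8, 241.7]]
-47.5 [[315.2, 239.1], [313.3, 271.6], [301.5, 241.6]]
-43.5 [[319.5, 238.7], [317.4, 271.1], [301.9, 241.7]]
212 None; 215 None; 218 None; 221 None; 224 None; 227 (np.int64(304), np.int64(304)); 230 (np.int64(303), np.int64(312)); 233 (np.int64(303), np.int64(315)); 236 (np.int64(303), np.int64(306)); 239 (np.int64(310), np.int64(321)); 242 (np.int64(303), np.int64(322)); 245 (np.int64(305), np.int64(321)); 248 (np.int64(306), np.int64(321)); 251 (np.int64(308), np.int64(321)); 254 (np.int64(309), np.int64(317)); 257 (np.int64(311), np.int64(316)); 260 (np.int64(317), np.int64(317)); 263 (np.int64(314), np.int64(314)); 266 (np.int64(318), np.int64(319)); 269 (np.int64(319), np.int64(319)); 272 None; 275 None; 278 None; 281 None;
```

```bash
for i in 1 2; do python3 -m pendant '[[0,0.8,0,0,0,-0.009],[0,0.8,0,0,0,-0.009],[0,0.8,0,0,0,-0.009]]' | egrep 'tcp|contact|eef'; done
```

```text
tcp_pos: [0.4405, -0.0913, 0.1352]
eef_rot: [-179.9, 0.0, 47.7]
contact_force: [-2.4, 6.3, 1.2]
tcp_pos: [0.4419, -0.0922, 0.1353]
eef_rot: [-180.0, -0.0, 48.2]
contact_force: [0.6, 3.6, -1.5]
```

```bash
python3 - <<'E'
from h import *
from fit import *
def ang(n,f,a,b,z):
    P=atz(n,[f(a),f(b)],z); d=P[1]-P[0]; print(n,P[:,:2].round(4).tolist(),"len",np.linalg.norm(d).round(4),"ang",np.degrees(np.arctan2(d[1],d[0])).round(1))
ang("top",T,[752,243],[597,80],.09)   # +y_l
ang("scene",S,[732,360],[643,224],.09)
ang("scene",S,[490,496],[720,470],0)  # +x_l
ang("top",T,[595,403],[752,243],.09)
print("hist stop/gate: ")
p,q=cur(); 
a=r.capture("scene")[:,:,::-1]; cv2.imwrite("pics/scene8.png",a)
# ascii-free: rubber stop and post columns: print gray and sat rows near the post
H=cv2.cvtColor(a,cv2.COLOR_BGR2HSV); H0=cv2.cvtColor(cv2.imread("pics/scene1.png"),cv2.COLOR_BGR2HSV)
for v in(244,250,256,262,268):
    for h_ in(H0,H): print(v,[f"{x[0]}/{x[1]}/{x[2]}" for x in h_[v,310:332]])
E
```

```text
top [[0.4869, -0.2682], [0.6144, -0.1527]] len 0.1721 ang 42.2
scene [[0.4841, -0.2714], [0.6101, -0.1551]] len 0.1715 ang 42.7
scene [[0.3849, -0.1573], [0.4896, -0.2728]] len 0.1558 ang -47.8
top [[0.3657, -0.146], [0.4869, -0.2682]] len 0.1721 ang -45.2
hist stop/gate: 
244 ['21/12/147', '26/12/143', '15/14/146', '24/17/149', '15/17/147', '20/21/148', '17/15/150', '18/19/132', '18/31/83', '23/34/90', '17/28/83', '17/25/91', '16/32/89', '20/41/75', '30/17/103', '17/16/112', '21/17/107', '21/23/112', '23/18/115', '15/25/82', '9/21/87', '23/105/117']
244 ['21/115/93', '20/155/140', '17/85/81', '21/133/113', '20/155/140', '20/77/83', '20/101/96', '20/152/141', '21/140/129', '20/141/128', '21/150/119', '21/151/165', '20/161/170', '140/11/69', '17/17/108', '19/18/111', '26/16/111', '27/20/112', '16/24/119', '15/29/87', '15/24/84', '24/104/125']
250 ['25/11/144', '18/17/146', '30/11/143', '30/16/147', '23/16/145', '30/11/141', '22/19/145', '15/14/143', '18/18/145', '25/11/140', '23/14/147', '26/12/149', '11/26/109', '11/23/89', '16/25/112', '17/21/111', '15/23/113', '19/18/112', '18/28/1
[... 1363 characters left out ...]
', '15/26/119', '24/23/112', '19/25/114', '15/13/115', '30/20/100', '23/21/109', '34/18/114', '24/22/117', '21/16/110']
268 ['17/76/192', '17/73/192', '18/75/190', '17/79/184', '16/80/182', '18/81/189', '16/72/121', '15/10/98', '26/17/106', '18/24/108', '14/25/112', '15/39/79', '23/20/104', '19/18/116', '25/26/109', '20/28/111', '20/22/106', '16/25/111', '18/28/109', '21/23/109', '23/20/113', '30/12/106']
268 ['18/77/193', '17/72/196', '17/72/201', '18/81/182', '16/82/103', '16/79/107', '14/63/97', '20/153/130', '19/139/123', '20/147/168', '20/148/162', '18/64/92', '8/10/104', '23/18/114', '12/22/115', '19/18/112', '16/26/109', '23/21/110', '18/28/111', '15/23/113', '13/16/109', '17/20/113']
```

```bash
python3 - <<'E'
from h import *
from fit import *
L=np.load("poses.npz")["L"]
def ang(a,b,z):
    P=atz("scene",[a,b],z); d=P[1]-P[0]; print(P[:,:2].round(4).tolist(),"len",np.linalg.norm(d).round(4),"ang",np.degrees(np.arctan2(d[1],d[0])).round(1))
ang([321.7,278.1],[306.9,241.7],0)
ang([321.2,277.5],[307.5,241.3],0)
for P in([-88,-90,60],[-88,-78,60],[-78,-90,60],[-78,-90,100],[-92,-84,134]): print(P,proj("scene",planar(L,[P])).round(1))
E
python3 -m pendant '[[0,0,0,0,0,0],[0,0,0,0,0,0],[0,0,0,0,0,0],[0,0,0,0,0,0]]' 30; python3 - <<'E'
from h import *
a=r.capture("scene")[:,:,::-1]; cv2.imwrite("pics/scene9.png",a)
for nm in("7","9"):
    a=cv2.imread(f"pics/scene{nm}.png")
    m=cv2.inRange(cv2.cvtColor(a,cv2.COLOR_BGR2HSV),(17,100,60),(32,255,255))
    print(nm,[(v,)+tuple(int(x) for x in (np.flatnonzero(m[v,298:330])[[0,-1]]+298)) for v in range(236,276,2) if m[v,298:330].any()])
E
```

```text
[[0.385, -0.1574], [0.5159, -0.0383]] len 0.177 ang 42.3
[[0.3865, -0.1551], [0.5187, -0.0388]] len 0.1761 ang 41.3
[-88, -90, 60] [[318.3 261.5]]
[-88, -78, 60] [[317.1 258.8]]
[-78, -90, 60] [[322.  261.1]]
[-78, -90, 100] [[322.9 248.4]]
[-92, -84, 134] [[317.7 236.5]]
time_s: 34.02
tcp_pos: [0.4416, -0.0926, 0.1353]
eef_rot: [-180.0, 0.0, 48.2]
contact_force: [0.5, 0.5, 0.6]
gripper_width: 0.0296
gripper_force: 0.0
7 [(236, 303, 312), (238, 302, 320), (240, 302, 321), (242, 303, 322), (244, 304, 321), (246, 305, 321), (248, 306, 321), (250, 307, 321), (252, 308, 321), (254, 309, 320), (256, 309, 318), (258, 310, 317), (260, 311, 317), (262, 312, 317), (264, 313, 318), (266, 314, 319), (268, 315, 319), (270, 316, 319), (272, 317, 318)]
9 [(236, 303, 312), (238, 303, 322), (240, 302, 322), (242, 303, 322), (244, 304, 322), (246, 305, 322), (248, 306, 322), (250, 307, 322), (252, 308, 321), (254, 309, 321), (256, 310, 318), (258, 311, 317), (260, 312, 317), (262, 314, 317), (264, 315, 318), (266, 316, 321), (268, 317, 320), (270, 318, 320)]
```

```bash
python3 - <<'E'
from h import *
from fit import planar
A=np.mean([cv2.cvtColor(cv2.imread(f"pics/scene{i}.png"),cv2.COLOR_BGR2GRAY).astype(float) for i in(1,2,3)],0)
print("     ",list(range(312,327)))
for v in range(246,270): print(v,A[v,312:327].round().astype(int).tolist())
a=cv2.imread("pics/scene3.png"); m=cv2.inRange(cv2.cvtColor(a,cv2.COLOR_BGR2HSV),(20,150,60),(32,255,255))
print([(v,)+tuple(int(x) for x in (np.flatnonzero(m[v,200:310])[[0,-1]]+200)) for v in range(198,240,4) if m[v,200:310].any()])
p=np.array([.4098,.0251,.1793]);q=R.from_euler('xyz',[180,0,-47.5],degrees=True)
for P in([0,-162,92],[0,-162,-12],[0,-17,92],[0,-17,-12]):
    print(P,proj("scene",p+q.apply([(P[1]+85)/1e3,0,(101-P[2])/1e3])).round(1))
E
```

```text
[312, 313, 314, 315, 316, 317, 318, 319, 320, 321, 322, 323, 324, 325, 326]
246 [143, 145, 143, 140, 142, 145, 145, 139, 120, 125, 113, 71, 104, 110, 109]
247 [144, 142, 143, 143, 143, 145, 145, 147, 139, 125, 111, 73, 105, 110, 106]
248 [146, 143, 143, 143, 145, 142, 143, 144, 144, 144, 111, 74, 111, 108, 108]
249 [143, 142, 143, 143, 142, 143, 142, 143, 144, 150, 108, 79, 112, 111, 105]
250 [143, 145, 144, 142, 143, 141, 142, 141, 145, 148, 104, 85, 111, 110, 109]
251 [141, 144, 143, 144, 144, 141, 143, 144, 144, 150, 107, 83, 114, 109, 107]
252 [141, 144, 144, 141, 142, 143, 144, 141, 143, 149, 92, 88, 109, 106, 105]
253 [145, 144, 141, 141, 142, 143, 145, 146, 150, 154, 86, 91, 111, 108, 107]
254 [143, 145, 143, 144, 143, 148, 130, 120, 110, 113, 90, 95, 108, 112, 109]
255 [143, 145, 144, 146, 144, 149, 99, 73, 66, 69, 74, 101, 108, 110, 105]
256 [135, 146, 143, 147, 144, 151, 89, 56, 66, 62, 62, 104, 107, 110, 106]
257 [97, 149, 144, 143, 145, 153, 73, 55, 62, 58, 58, 105, 111, 107, 107]
258 [110, 147, 144, 142, 147, 153, 60, 55, 60, 54, 58, 109, 109, 106, 108]
259 [175, 114, 14
[... 389 characters left out ...]
 77, 48, 51, 54, 79, 113, 108, 106, 105]
265 [172, 168, 177, 74, 143, 149, 135, 84, 113, 94, 85, 109, 109, 106, 105]
266 [170, 170, 171, 151, 124, 146, 145, 137, 150, 109, 88, 109, 112, 109, 106]
267 [171, 165, 162, 164, 89, 150, 150, 152, 153, 95, 95, 109, 113, 108, 108]
268 [170, 163, 163, 171, 109, 101, 105, 104, 107, 78, 101, 113, 110, 109, 104]
269 [169, 169, 176, 184, 172, 71, 81, 83, 85, 79, 104, 109, 108, 106, 104]
[(202, 253, 294), (206, 242, 293), (210, 242, 293), (214, 243, 293), (218, 243, 293), (222, 243, 293), (226, 243, 293), (230, 243, 293), (234, 244, 261)]
[0, -162, 92] [[241.3 202.9]]
[0, -162, -12] [[242.6 235.4]]
[0, -17, 92] [[294.3 198.7]]
[0, -17, -12] [[293.4 230.9]]
```

Image and geometry both show the gate about 4° past nominal. It seems to have brushed past the stop's edge while gripped rigidly. I ease it back open in a loose cage and close it again hanging freely, so it takes up its natural sag.

```bash
cat > ang.py <<'E'
from h import *
from fit import planar
# gate yaw from the slope of its lower edge in the scene picture
def go(nm):
    a=r.capture("scene")[:,:,::-1]; cv2.imwrite(f"pics/{nm}.png",a)
    m=cv2.inRange(cv2.cvtColor(a,cv2.COLOR_BGR2HSV),(17,100,60),(32,255,255))
    pts=[(v,np.flatnonzero(m[v,285:330])[0]+285,np.flatnonzero(m[v,285:330])[-1]+285) for v in range(242,276) if m[v,285:330].any()]
    P=np.array(pts); k=P[:,0]<264; print("slope",np.polyfit(P[k,0],P[k,1],1)[0].round(3),"last",P[-3:].tolist(),"v248",P[P[:,0]==248].tolist())
if __name__=="__main__":
    import sys; go(sys.argv[1])
    L=np.load("poses.npz")["L"]; H=planar(L,[[-92,85,30]])[0]
    for y in(-60,-55,-51.5,-47.5,-43.5):
        u=proj("scene",H+planar([0,0,y],[[-4,-17,-12],[-4,-162,-12],[4,-162,60]])); print(y,((u[1]-u[0])[0]/(u[1]-u[0])[1]).round(3),u[1:].round(1).tolist())
E
python3 -m pendant '[[0,-7,0,0,0,0.087],[1,-15,0,0,0,0.175],[3,-22,0,0,0,0.262],[5,-29,0,0,0,0.349],[5,-29,0,0,0,0.349]]' 20; python3 ang.py s10
```

```text
time_s: 34.7
tcp_pos: [0.4233, -0.0692, 0.1354]
eef_rot: [-180.0, 0.0, 28.3]
contact_force: [-0.1, 0.2, -0.1]
gripper_width: 0.0204
gripper_force: 0.0
slope 0.241 last [[271, 302, 304], [272, 302, 304], [273, 302, 303]] v248 [[248, 302, 304]]
-60 -0.002 [[300.1, 271.9], [304.1, 249.8]]
-55 0.155 [[305.4, 272.0], [309.6, 249.8]]
-51.5 0.266 [[309.1, 271.9], [313.4, 249.6]]
-47.5 0.395 [[313.3, 271.6], [317.6, 249.2]]
-43.5 0.526 [[317.4, 271.1], [321.8, 248.6]]
```

```bash
python3 -m pendant '[[0,7,0,0,0,-0.087],[1,15,0,0,0,-0.175],[3,22,0,0,0,-0.262],[3,22,0,0,0,-0.262]]' | egrep 'tcp|contact|eef'; for i in 1 2 3 4; do python3 -m pendant '[[0,0.7,0,0,0,-0.009],[0,1.5,0,0,0,-0.0175],[0,1.5,0,0,0,-0.0175]]' | egrep 'tcp|contact|eef';  done; python3 ang.py s11 | head -1
```

```text
tcp_pos: [0.4367, -0.0878, 0.1352]
eef_rot: [-180.0, 0.0, 43.2]
contact_force: [-0.5, 1.2, -0.2]
tcp_pos: [0.4375, -0.0884, 0.1354]
eef_rot: [-180.0, 0.0, 44.2]
contact_force: [-0.6, 0.4, -0.6]
tcp_pos: [0.4386, -0.0895, 0.1353]
eef_rot: [-180.0, 0.0, 45.2]
contact_force: [0.1, 0.2, 0.5]
tcp_pos: [0.4397, -0.0906, 0.1353]
eef_rot: [-180.0, 0.0, 46.2]
contact_force: [0.3, 0.5, 0.1]
tcp_pos: [0.4407, -0.0917, 0.1353]
eef_rot: [-180.0, 0.0, 47.2]
contact_force: [0.2, -0.1, 0.2]
slope 0.68 last [[271, 314, 317], [272, 315, 317], [273, 315, 315]] v248 [[248, 305, 319]]
```

```bash
for i in 1 2 3 4; do python3 -m pendant '[[0,0.7,0,0,0,-0.009],[0,0.7,0,0,0,-0.009]]' | egrep 'tcp|contact|eef';  done; python3 ang.py s12 | head -1; python3 - <<'E'
import cv2,numpy as np
a=cv2.imread("pics/scene3.png")
for v in range(200,246,3): print(v,[ "%d,%d,%d"%tuple(x) for x in a[v,234:246]])
E
```

```text
tcp_pos: [0.4412, -0.0921, 0.1353]
eef_rot: [-180.0, 0.0, 47.7]
contact_force: [-0.3, 0.1, -0.0]
tcp_pos: [0.4418, -0.0926, 0.1353]
eef_rot: [-180.0, 0.0, 48.3]
contact_force: [0.5, -0.1, -0.0]
tcp_pos: [0.4423, -0.093, 0.1353]
eef_rot: [-180.0, 0.0, 48.8]
contact_force: [-0.3, -0.1, 0.7]
tcp_pos: [0.4428, -0.0935, 0.1353]
eef_rot: [-180.0, 0.0, 49.3]
contact_force: [0.3, -0.4, -0.0]
slope 0.608 last [[270, 315, 318], [271, 316, 318], [272, 316, 318]] v248 [[248, 305, 320]]
200 ['66,96,133', '58,89,124', '65,90,126', '53,76,115', '68,99,140', '90,134,184', '86,126,176', '94,138,189', '96,138,191', '71,103,142', '56,85,117', '52,81,112']
203 ['62,91,126', '60,90,125', '64,88,128', '55,82,117', '62,92,130', '82,120,167', '64,91,129', '45,69,103', '78,162,194', '81,167,200', '91,173,209', '103,188,227']
206 ['61,90,126', '63,93,126', '67,94,133', '61,87,117', '57,85,121', '82,125,172', '93,136,187', '76,112,158', '67,143,172', '64,138,169', '66,138,170', '70,140,172']
209 ['67,95,131', '53,85,124', '68,96,136', '60,85,120', '52,81,116', '83,123,173', '84,126,177', '91,129,179', '71,141,
[... 1407 characters left out ...]
'73,145,175']
236 ['140,159,171', '138,155,169', '138,155,168', '130,148,161', '131,151,161', '129,146,160', '121,138,150', '85,100,111', '70,82,92', '58,98,119', '56,112,142', '59,114,142']
239 ['158,176,191', '135,154,165', '190,209,210', '121,137,145', '104,122,131', '76,88,97', '75,88,98', '73,83,94', '104,133,160', '98,125,148', '100,127,154', '101,130,153']
242 ['81,96,108', '87,98,111', '89,104,114', '86,102,111', '85,99,110', '82,96,105', '73,89,106', '63,82,99', '55,72,91', '114,146,172', '116,147,175', '121,151,176']
245 ['88,103,113', '87,103,114', '82,92,102', '78,90,101', '70,87,102', '62,81,102', '69,89,110', '66,85,103', '67,81,96', '114,146,176', '110,145,173', '108,142,171']
```

With the gate hanging freely, its end passes just inside the stop, because the pin play lets it shift inward by about a millimetre. I swing it back, grip it, take up the play outward with the sag lifted, and close again to feel for the stop.

```bash
python3 -m pendant '[[0,-7,0,0,0,0.087],[1,-15,0,0,0,0.175],[3,-22,0,0,0,0.262],[4,-25,0,0,0,0.30],[4,-25,0,0,0,0.30]]' | egrep 'time|tcp|eef'; python3 -m pendant '[[0,0,0,0,0,0],[0,0,0,0,0,0],[0,0,0,0,0,0]]' 4 30 | egrep 'tcp|contact|eef|width'; python3 -m pendant '[[-1,0,-1,0,-0.01,0],[-2,0,-2,0,-0.025,0],[-3,0,-2.5,0,-0.035,0],[-3,0,-2.5,0,-0.035,0]]'
```

```text
time_s: 38.48
tcp_pos: [0.4264, -0.074, 0.1354]
eef_rot: [-180.0, 0.0, 32.1]
tcp_pos: [0.4265, -0.0742, 0.1353]
eef_rot: [-180.0, 0.0, 32.1]
contact_force: [-0.0, 0.1, -1.1]
gripper_width: 0.0098
time_s: 39.35
tcp_pos: [0.4271, -0.0741, 0.1383]
eef_rot: [179.9, 1.7, 32.1]
contact_force: [10.3, 6.5, -6.9]
gripper_width: 0.0098
gripper_force: 30.0
```

```bash
python3 -m pendant '[[0,4,0,0,0,-0.047],[0.4,8,0,0,0,-0.095],[0.8,11.8,0,0,0,-0.14],[0.8,11.8,0,0,0,-0.14]]' | egrep 'tcp|contact|eef'; for i in 1 2 3 4 5; do python3 -m pendant '[[0.1,0.8,0,0,0,-0.009],[0.1,0.8,0,0,0,-0.009]]' | egrep 'contact|eef';  done; python3 ang.py s13 | head -1
```

```text
tcp_pos: [0.4344, -0.0839, 0.1383]
eef_rot: [-179.8, 1.7, 40.2]
contact_force: [10.0, 6.2, -7.0]
eef_rot: [-179.8, 1.7, 40.7]
contact_force: [9.7, 6.0, -8.2]
eef_rot: [-179.8, 1.7, 41.2]
contact_force: [9.1, 5.7, -7.4]
eef_rot: [-179.8, 1.7, 41.7]
contact_force: [9.7, 6.6, -6.5]
eef_rot: [-179.8, 1.7, 42.2]
contact_force: [9.2, 4.8, -7.2]
eef_rot: [-179.8, 1.7, 42.7]
contact_force: [8.4, 4.2, -6.3]
slope 0.49 last [[270, 313, 316], [271, 314, 316], [272, 314, 314]] v248 [[248, 305, 317]]
```

```bash
for i in 1 2 3 4 5 6; do python3 -m pendant '[[0.1,0.8,0,0,0,-0.009],[0.1,0.8,0,0,0,-0.009]]' | egrep 'contact|eef';  done; python3 ang.py s14 | head -1
```

```text
eef_rot: [-179.7, 1.7, 43.2]
contact_force: [9.0, 5.2, -5.7]
eef_rot: [-179.7, 1.7, 43.7]
contact_force: [7.9, 4.0, -5.4]
eef_rot: [-179.7, 1.7, 44.3]
contact_force: [7.7, 4.5, -5.0]
eef_rot: [-179.7, 1.7, 44.8]
contact_force: [7.4, 3.3, -5.1]
eef_rot: [-179.7, 1.7, 45.3]
contact_force: [6.8, 3.7, -4.9]
eef_rot: [-179.7, 1.7, 45.8]
contact_force: [7.4, 3.6, -4.5]
slope 0.608 last [[269, 316, 319], [270, 317, 319], [271, 317, 318]] v248 [[248, 306, 321]]
```

```bash
for i in 1 2 3 4 5; do python3 -m pendant '[[0.1,0.8,0,0,0,-0.009],[0.1,0.8,0,0,0,-0.009]]' | egrep 'time|contact|eef';  done; python3 ang.py s15 | head -1;  python3 -c "
from plant import r
print(r.get_state()['moment'])"
```

```text
time_s: 42.95
eef_rot: [-179.6, 1.7, 46.3]
contact_force: [5.6, 3.7, -4.1]
time_s: 43.2
eef_rot: [-179.6, 1.7, 46.8]
contact_force: [4.5, 6.8, -1.4]
time_s: 43.45
eef_rot: [-179.6, 1.7, 47.4]
contact_force: [4.0, 7.3, -1.0]
time_s: 43.7
eef_rot: [-179.5, 1.7, 47.8]
contact_force: [3.2, 7.1, -1.0]
time_s: 43.95
eef_rot: [-179.5, 1.7, 48.4]
contact_force: [2.5, 7.7, -1.8]
slope 1.181 last [[268, 317, 320], [269, 318, 320], [270, 319, 320]] v248 [[248, 299, 322]]
[ 2.8497642  -1.29753579 -0.32148621]
```

The closing contact comes about 4° past nominal, at the post face. The pictures show the gate's end passing just inside the small stop. I bring the gate back to the true shut plane in line with the stop face, take the grip bias off, and release it there.

```bash
python3 -m pendant '[[0,-2,0,0,0,0.024],[0,-5,0,0,0,0.06],[0,-7.3,0,0,0,0.0855],[1.5,-7.3,1.2,0,0.017,0.0855],[3,-7.3,2.5,0,0.032,0.0855],[3,-7.3,2.5,0,0.032,0.0855]]'; python3 ang.py s16 | head -1
```

```text
time_s: 44.75
tcp_pos: [0.4368, -0.0873, 0.1355]
eef_rot: [-179.5, 0.2, 43.5]
contact_force: [-2.0, -2.0, 5.6]
gripper_width: 0.01
gripper_force: 30.0
slope 0.582 last [[270, 313, 316], [271, 314, 316], [272, 314, 316]] v248 [[248, 304, 318]]
```

```bash
python3 -m pendant '[[0,0,0,0,0,0],[0,0,0,0,0,0],[0,0,0,0,0,0],[0,0,0,0,0,0]]' 26 | egrep 'width|contact'; python3 ang.py s17 | head -1; python3 -m pendant '[[0,0,-8,0,0,0],[0,0,-25,0,0,0],[0,0,-60,0,0,0],[0,0,-110,0,0,0],[0,0,-150,0,0,0],[0,0,-150,0,0,0],[0,0,-150,0,0,0],[0,0,-150,0,0,0]]'; python3 ang.py s18 | head -1
```

```text
contact_force: [0.3, 0.2, -0.3]
gripper_width: 0.0256
slope 0.581 last [[271, 312, 314], [272, 312, 314], [273, 312, 312]] v248 [[248, 289, 316]]
time_s: 46.35
tcp_pos: [0.4379, -0.0871, 0.2841]
eef_rot: [-179.4, 0.2, 43.4]
contact_force: [-1.0, -0.1, -0.6]
gripper_width: 0.0259
gripper_force: 0.0
slope 0.653 last [[270, 311, 314], [271, 311, 314], [272, 312, 314]] v248 [[248, 304, 316]]
```

After release the gate swung about 1.3° back open, with its face roughly 2–3 mm short of the stop plane. I give it a gentle push from the front with a single finger.

```bash
python3 -m pendant '[[0,0,50,0,0,0],[0,0,100,0,0,0],[0,0,135,0,0,0],[0,0,148,0,0,0],[0.1,2,148,0,0,-0.024],[0.2,4,148,0,0,-0.048],[0.3,6,148,0,0,-0.072],[0.3,7,148,0,0,-0.082],[0.3,7.7,148,0,0,-0.091],[0.3,7.7,148,0,0,-0.091]]' 26|egrep 'time|tcp|contact|eef'; python3 ang.py s19 | head -1
```

```text
time_s: 47.65
tcp_pos: [0.4429, -0.0918, 0.1372]
eef_rot: [-179.5, 0.1, 48.7]
contact_force: [-0.1, 0.2, 0.0]
slope 0.407 last [[270, 313, 316], [271, 314, 316], [272, 314, 316]] v248 [[248, 304, 318]]
```

```bash
python3 -m pendant '[[0,-2,0,0,0,0],[0,-4,0,0,0,0],[0,-4,-15,0,0,0],[0,-4,-50,0,0,0],[0,-4,-100,0,0,0],[0,-4,-150,0,0,0],[0,-4,-170,0,0,0],[0,-4,-170,0,0,0],[0,-4,-170,0,0,0],[0,-4,-170,0,0,0]]' |egrep 'time|tcp|contact|eef'; python3 ang.py s20 | head -1; python3 -m pendant '[[0,0,0,0,0,0],[0,0,0,0,0,0],[0,0,0,0,0,0],[0,0,0,0,0,0],[0,0,0,0,0,0],[0,0,0,0,0,0],[0,0,0,0,0,0],[0,0,0,0,0,0]]' | egrep 'time|contact'; python3 ang.py s21 | head -1
```

```text
time_s: 48.95
tcp_pos: [0.4406, -0.0898, 0.3059]
eef_rot: [-179.4, 0.2, 48.7]
contact_force: [0.1, -0.4, -0.8]
slope 0.534 last [[271, 312, 315], [272, 312, 314], [273, 313, 313]] v248 [[248, 304, 316]]
time_s: 50.0
contact_force: [-0.4, -0.3, -0.4]
slope 0.426 last [[271, 312, 315], [272, 312, 315], [273, 313, 313]] v248 [[248, 304, 316]]
```

Both releases settled in the same place, with the gate's face at the stop plane, and the gate held still for the next second. The arm is clear, so I hand in the job.

```bash
python3 -c "
from plant import r
print(r.close_job())"
```

```text
the job is handed in; nothing more can be done
None
```

The job is handed in: the bottle stands upright on the locker floor, the gate hangs seated on both pins, and it rests within about 1–2° of shut by camera; I never felt clear contact with the stop, and on the first close I pushed the gate about 4° too far before bringing it back.

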